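# Charge the paste brush and lay it in the kit tray

## Task

Lay the orange paste brush head-down in the sloped rest, let go of it there, and take it again so that it can be held steeply enough to go down into the blue pot; the pot is almost empty, so lightly dab the bristle tip on its bottom, keeping hold of the brush. Then lay the brush flat on the two black strips in the empty bay of the grey kit tray, straight along the bay with the bristles towards the green end, and leave it there. Leave the blue pot standing where it is, keep the brush out of the yellow pot, and do not disturb the other things on the bench.

Things in the scene. Friction and masses are not known exactly. Their poses are not given: they have to be found in the camera images.
- brush: Rigid paste brush, 200 mm, 100 g, starts lying flat. Origin under its middle; x along it to the bristle tip at +100 mm, y across, z through its thickness. Orange handle x -100 to 25, 22 wide (y), 20 thick (z 0 to 20); brass ferrule x 25 to 50, 23 wide, 16 thick; black bristles x 50 to 100, 21 wide, 13 thick; all centred on y 0, z 10 mm. Centre of mass near x -17 mm.
- brush_tip (a point): End of the bristles, on the brush's axis (brush x = 100, z = 10 mm).
- rest: Fixed sloped brush rest: grey foot 160 x 100 x 10 mm and an open aluminium channel falling at 45 degrees towards +x to a red stop. Origin at the bench under its middle, z up. Channel 140 mm along the slope, 36 wide inside, walls 16 high; its open upper end is at x -49, z 121 mm. A brush lying in it against the stop has 60 mm of handle standing out beyond the upper end.
- rest_foot (a point): Lowest point of the channel: where its floor meets the red stop, mid-width (rest x = 50, y = 0, z = 22 mm). From here the channel floor rises at 45 degrees towards -x.
- blue_pot: The pot to dip in: loose upright round blue tin, 68 mm outside diameter, 85 mm high, walls 3 mm, bottom 5 mm thick, open top (62 mm inside, 80 mm deep), about 0.4 kg. Origin at the centre of its underside, z up.
- blue_pot_floor (a point): Centre of the inner floor of the blue pot (5 mm above its underside).
- yellow_pot: Another open tin of the same size, yellow; keep the brush out of it. Origin at the centre of its underside.
- tray: Fixed grey kit tray, 240 (x) by 196 (y) mm, 26 high, walls and floor 4 mm, divided along x into two bays 232 x 92 mm. Origin at the bench under its middle. The +x end carries a green strip. The -y bay is empty but for two fixed black bearer strips across it, 12 mm high, at x -35 and +55 mm; the +y bay holds two brackets.
- tray_bay (a point): Middle of the empty bay, at the height of the strips' top (tray x = 0, y = -48, z = 16 mm): where the brush's origin comes when it lies centred in the bay.
- bracket_a: Aluminium angle bracket 90 x 45 x 32 mm in the tray's other bay; leave it. Origin at the centre of its underside.
- bracket_b: Second such bracket in the same bay; leave it.
- cleaner: White bottle with red cap and blue label, 64 mm diameter, 170 mm high, standing at the back; leave it. Origin at the centre of its underside.
- tape: Yellow tape roll lying flat, 104 mm diameter, 48 mm high; leave it. Origin at the centre of its underside.
- spanner: Steel spanner 170 mm long lying at the back; leave it. Origin under its middle.
Mind the look-alikes: they are no part of the job. There is more than one size of the blue_pot; the one meant has the size given above.

How it is judged:
By the outcome, as a careful person would: the job done as asked, in the order asked, and still so for the second after the job is handed in, with the robot touching nothing.
It also fails if it takes over 64 s, if anything falls off the work surface, if the arm or the gripper's body presses on something with over 40 N, if the wrist force passes 120 N, or if a joint passes its speed limit or range.

## Robot

A 6-joint arm with a two-finger parallel gripper is mounted at the origin on the work surface. World frame = base frame: x ahead of the robot, y to its left, z up, the work surface at z = 0. Lengths are in m, angles in rad, forces in N, time in s.
With the tool pointing down it reaches from about 0.35 to 0.875 m from the base axis. Payload 4.2 kg.
Tool frame: the origin (TCP) lies at the very end of the fingers, on their centre line; the grasp point (between the pads) lies 19 mm behind it; z points along the fingers, y is the direction in which the jaws open and shut (so a half turn about z gives the same grasp; the last joint's range is limited). The gripper opens to 85 mm and grips with 20 to 120 N. Pads are 22 mm wide; open, the fingers measure 114 mm over their backs; the gripper's body (76 mm by 85 mm) begins 54 mm behind the grasp point. The pads swing forward as they close: fully open they stand 13 mm farther back than shut.
Start: joints at [-0.897, 0.385, 0.008, 0, -1.194, -0.259], TCP at [0.252, -0.572, 0.231] pointing down, gripper open.
Joint ranges: [-3.14, 3.14], [-1.21, 2.06], [-1.07, 1.41], [-3.16, 2.05], [-2.99, -0.16], [-3.1, 3.1]. Speed limits (rad/s): [2.79, 2.79, 3.14, 3.14, 3.14, 3.14].

## Interface

Orientations are given as [roll, pitch, yaw] about the fixed x, y, z axes, in that order (R = Rz(yaw) Ry(pitch) Rx(roll)).
In Python, from bench import bot, hand, ik, cams gives the robot as it stands. The module is installed in compiled form; this text tells all that it offers. Calls block until the motion is done:
- bot.goto(position, orientation): joint-space move of the TCP to a pose.
- bot.servo_line(position, frame=None, v=0.15, force_limit=None): straight line of the TCP; frame=None keeps the orientation; v is the mean speed in m/s. With force_limit (N) it stops when the force on the tool has changed by that much, and returns True; else False.
- bot.set_joints(angles): joint-space move.
- hand.grip(opening, newtons=None): opening from 0.0 (shut) to 1.0 (fully open); newtons is the grip in N (None keeps the last); returns when the fingers have stopped.
- bot.sleep(seconds).
- ik(position, orientation): joint angles nearest the present ones, or None.
- bot.get_obs(): the state.
- cams.read_camera(name): name is "scene" or "side" or "wrist"; returns the picture (420x560x3 uint8, red, green, blue); there is no depth.
- cams.camera_params(name): a dict with "fx", "fy", "cx", "cy" (pixels), "k1" (the pictures are not rectified: a ray, as slopes to the right and down, at radius r is drawn at 1 + k1 r^2 times it, then the intrinsics apply), "position" and "attitude" of the camera in the world. Camera axes: x right, y up, looking along -z (the intrinsics and any distortion apply to the point x, -y, -z); pixel columns grow to the right and rows downward; lengths in m; the calibration is good to about 2 mm. A picture is of the moment at which its call begins: read the wrist's pose just before it. camera_params takes no time and is no camera call; for the wrist camera it gives the pose at the moment of the call.
A pose or a line that the arm cannot do raises bot.PlanningError and nothing moves.
- bot.finish_job(): hands the job in, once; it reports no verdict.
The state is a dict: "t": time; "qpos": joint angles; "qd": joint speeds; "joint_torque": joint torques, N m; "position": TCP position; "eef_rot": TCP orientation; "ft_force": force on the tool from outside, world axes, zero at the start; "wrist_torque": the same for the moment, N m; "width": opening from 0.0 (shut) to 1.0 (fully open).
Only numpy, scipy, OpenCV 4.12 (cv2) and the standard library are available. Lean on these libraries where they do the work, as an engineer would, in place of code of your own. Each camera call takes 0.05 s, during which the arm holds its last target. There are 200 camera calls.

## Working session

There is one attempt and no reset: what is moved stays moved. The work goes in short steps, each a Python script; the robot and the scene stay as the last script left them, time stands still between calls to the robot, and variables do not carry over. Pictures are saved under pics/ and viewed, about 8 in all and at most 12, crops included, and the job is handed in when it is done.

```bash
mkdir -p pics; cat > h.py <<'E'
from bench import bot,hand,ik,cams
import numpy as np,cv2
from scipy.spatial.transform import Rotation as R
def snap(c,f=None):
    p=cams.camera_params(c); im=cams.read_camera(c)
    if f: cv2.imwrite('pics/'+f,cv2.cvtColor(im,cv2.COLOR_RGB2BGR))
    return im,p
E
python3 - <<'E'
from h import *
a,p=snap('scene','s0.png'); b,q=snap('side','d0.png')
print(p);print(q);print(cams.camera_params('wrist'));o=bot.get_obs();print(o)
E
```

```text
{'fx': 399.0123632286035, 'fy': 399.0123632286035, 'cx': 280.51921354578036, 'cy': 209.5274320151059, 'k1': -0.11464641101415717, 'position': array([1.09363838, 0.1869579 , 0.88532686]), 'attitude': array([ 5.60187820e-01, -4.75537278e-04,  1.95104103e+00])}
{'fx': 474.11173420759314, 'fy': 474.11173420759314, 'cx': 274.69864953760435, 'cy': 206.95401580801428, 'k1': -0.1536110688781693, 'position': array([0.39060302, 1.10304826, 0.9022583 ]), 'attitude': array([ 0.93996141, -0.0062292 , -2.92841738])}
{'fx': 304.6891270934561, 'fy': 304.6891270934561, 'cx': 278.3250792073194, 'cy': 207.04370350988222, 'k1': -0.03816481351247585, 'position': array([ 0.18437379, -0.60035633,  0.37235845]), 'attitude': array([-0.29227832, -0.00319868,  1.98555994])}
{'t': 0.1, 'qpos': array([-8.97388959e-01,  3.85503665e-01,  6.76216121e-03, -4.47138008e-04,
       -1.19398927e+00, -2.58588430e-01]), 'qd': array([-8.96415776e-05, -1.07043892e-03,  2.39864343e-03, -5.23786255e-04,
        1.90676973e-03, -1.09265753e-03]), 'joint_torque': array([-2.00279988e-03, -3.93318987e+01,  1.88928384e+01,  4.19802994e+00,
       -2.57133062e-03, -3.40428166e-07]), 'position': array([ 0.25169408, -0.57151282,  0.23031454]), 'eef_rot': array([ 3.13961626e+00, -9.30399699e-05, -2.72693855e+00]), 'ft_force': array([-0.02781517,  0.36846802, -0.27143256]), 'wrist_torque': array([0.05343719, 0.03706311, 0.06723705]), 'width': 1.0000403158275841}
```

View pics/s0.png

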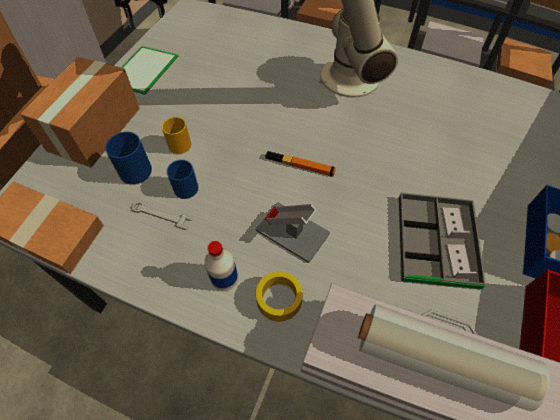

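View pics/d0.png

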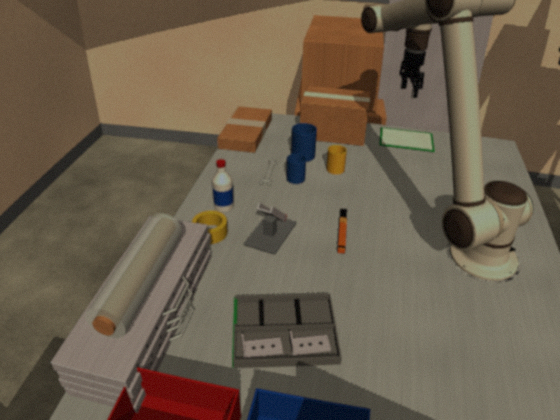

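Scene: brush from its bristle tip (267,155) to its handle end (335,171). Rest foot around (293,235), with the red stop at (272,212). Small blue pot at (183,180), larger look-alike at (129,157). Tray at (440,240), with its green end at row 280 and the empty bay on the left in the picture. The side view agrees.

```bash
cat >> h.py <<'E'
def ray(p,uv):
    k=p['k1'];d=np.array([[(uv[0]-p['cx'])/p['fx'],(uv[1]-p['cy'])/p['fy']]],float).reshape(1,1,2)
    x,y=cv2.undistortPoints(d,np.eye(3),np.array([k,0,0,0.]))[0,0]
    v=R.from_euler('xyz',p['attitude']).apply([x,-y,-1]);return p['position'],v
def onz(p,uv,z):
    c,v=ray(p,uv);return c+v*(z-c[2])/v[2]
def proj(p,X):
    c=R.from_euler('xyz',p['attitude']).inv().apply(np.array(X)-p['position'])
    x,y=c[0]/-c[2],-c[1]/-c[2];s=1+p['k1']*(x*x+y*y)
    return p['cx']+p['fx']*x*s,p['cy']+p['fy']*y*s
def tri(p,u,q,w):
    a,d=ray(p,u);b,e=ray(q,w);s=np.linalg.lstsq(np.c_[d,-e],b-a,rcond=None)[0]
    return (a+d*s[0]+b+e*s[1])/2
E
python3 - <<'E'
from h import *
p=cams.camera_params('scene');q=cams.camera_params('side')
for n,u,z in [('tip',(267,155),.01),('end',(335,171),.01),('footA',(257,235),.01),('footB',(318,260),.01),('footC',(329,237),.01),('trayTL',(401,195),.026),('trayTR',(473,201),.026),('trayBL',(402,281),.026),('trayBR',(483,285),.026),('pot top',(182,167),.085),('yel',(176,124),.085),('big',(126,144),.12)]:
    print(n,onz(p,u,z).round(3))
print('side pot',onz(q,(296,159),.085),'end',onz(q,(341,251),.01),'tip',onz(q,(344,210),.01))
print('red stop',tri(p,(272,212),q,(266,210)))
a=cv2.imread('pics/s0.png');b=cv2.imread('pics/d0.png')
A=cv2.resize(a[185:275,240:340],(800,600)[:1]*2,interpolation=3)[:0] if 0 else cv2.resize(a[195:270,245:345],(400,300),interpolation=cv2.INTER_CUBIC)
B=cv2.resize(b[190:265,230:330],(400,300),interpolation=cv2.INTER_CUBIC)
C=cv2.resize(a[140:215,155:255],(400,300),interpolation=cv2.INTER_CUBIC)
D=cv2.resize(b[285:375,225:345],(400,300),interpolation=cv2.INTER_CUBIC)
cv2.imwrite('pics/c1.png',np.vstack([np.hstack([A,B]),np.hstack([C,D])]))
E
```

```text
tip [ 0.428 -0.12   0.01 ]
end [0.411 0.077 0.01 ]
footA [ 0.675 -0.043  0.01 ]
footB [0.683 0.12  0.01 ]
footC [0.614 0.126 0.01 ]
trayTL [0.433 0.265 0.026]
trayTR [0.378 0.452 0.026]
trayBL [0.67  0.321 0.026]
trayBR [0.611 0.507 0.026]
pot top [ 0.602 -0.281  0.085]
yel [ 0.475 -0.373  0.085]
big [ 0.61  -0.436  0.12 ]
side pot [ 0.61017786 -0.27789159  0.085     ] end [0.41461612 0.07408606 0.01      ] tip [ 0.42527336 -0.12450414  0.01      ]
red stop [ 0.64302239 -0.01111116  0.06668871]
```

View pics/c1.png

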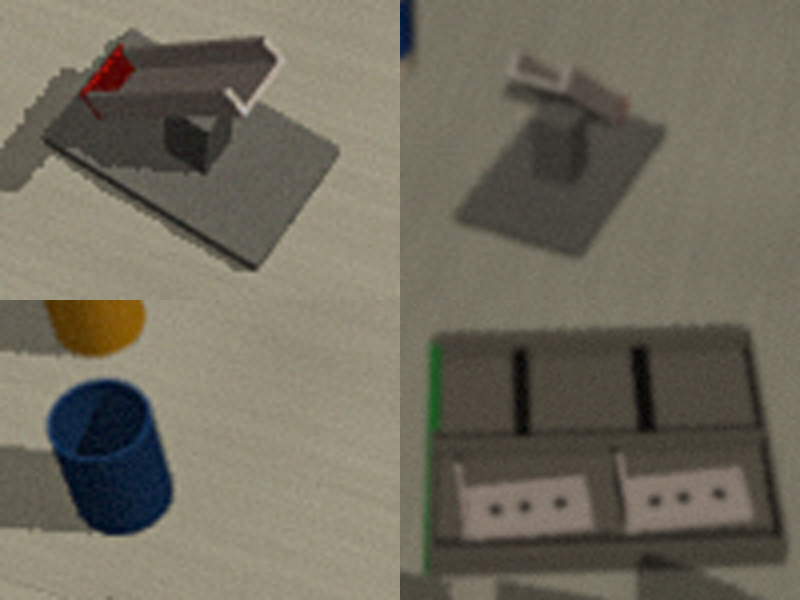

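Crop (4x): the foot's top corners in scene are about (256,230), (309,260) and (329.5,232.5). In side they are (244,244), (275,254) and (296,222.5). The channel falls towards the red stop, roughly world -y. I'll measure more closely with the wrist camera.

```bash
python3 - <<'E'
from h import *
p=cams.camera_params('scene');q=cams.camera_params('side')
for u in [(256,230),(309,260.5),(329.5,232.5),(277.8,202.5)]: print('sc',onz(p,u,.01).round(3))
for u in [(244,244),(275,254),(296,222.5)]: print('sd',onz(q,u,.01).round(3))
def tcp_for(tgt,h):  # TCP pose so
    pass
# camera relative to TCP
o=bot.get_obs();c=cams.camera_params('wrist')
Rt=R.from_euler('xyz',o['eef_rot']);print('cam in tcp',Rt.inv().apply(c['position']-o['position']).round(4),(Rt.inv()*R.from_euler('xyz',c['attitude'])).apply([0,0,-1]).round(3))
for yaw in np.arange(-3,3.1,.5):
    for pos in [(.48,0,.4),(.5,-.1,.4)]:
        s=ik(pos,[np.pi,0,yaw])
        print(yaw,pos,None if s is None else s.round(2))
E
```

```text
sc [ 0.663 -0.051  0.01 ]
sc [0.693 0.101 0.01 ]
sc [0.601 0.123 0.01 ]
sc [ 0.566 -0.031  0.01 ]
sd [0.692 0.104 0.01 ]
sd [0.595 0.127 0.01 ]
sd [ 0.563 -0.028  0.01 ]
cam in tcp [ 0.0732  0.001  -0.142 ] [-0.288  0.001  0.958]
-3.0 (0.48, 0, 0.4) [ 0.34  0.06 -0.01 -0.   -1.51 -1.77]
-3.0 (0.5, -0.1, 0.4) [ 0.12  0.11  0.05 -0.   -1.51 -1.55]
-2.5 (0.48, 0, 0.4) [ 0.34  0.06 -0.01  0.   -1.51 -1.27]
-2.5 (0.5, -0.1, 0.4) [ 0.12  0.11  0.05  0.   -1.51 -1.05]
-2.0 (0.48, 0, 0.4) [ 0.34  0.06 -0.01  0.   -1.51 -0.77]
-2.0 (0.5, -0.1, 0.4) [ 0.12  0.11  0.05  0.   -1.51 -0.55]
-1.5 (0.48, 0, 0.4) [ 0.34  0.06 -0.01  0.   -1.51 -0.27]
-1.5 (0.5, -0.1, 0.4) [ 0.12  0.11  0.05  0.   -1.51 -0.05]
-1.0 (0.48, 0, 0.4) [ 0.34  0.06 -0.01  0.   -1.51  0.23]
-1.0 (0.5, -0.1, 0.4) [ 0.12  0.11  0.05  0.   -1.51  0.45]
-0.5 (0.48, 0, 0.4) [ 0.34  0.06 -0.01  0.   -1.51  0.73]
-0.5 (0.5, -0.1, 0.4) [ 0.12  0.11  0.05  0.   -1.51  0.95]
0.0 (0.48, 0, 0.4) [ 0.34  0.06 -0.01  0.   -1.51  1.23]
0.0 (0.5, -0.1, 0.4) [ 0.12  0.11  0.05  0.   -1.51  1.45]
0.5 (0.48, 0, 0.4) [ 0.34  0.06 -0.01  0.   -1.51  1.73]
0.5 (0.5, -0.1, 0.4) [ 0.12  0.11  0.05  0.   -1.51  1.95]
1.0 (0.48, 0, 0.4) [ 0.34  0.06 -0.01  0.   -1.51  2.23]
1.0 (0.5, -0.1, 0.4) [ 0.12  0.11  0.05  0.   -1.51  2.45]
1.5 (0.48, 0, 0.4) [ 0.34  0.06 -0.01  0.   -1.51  2.73]
1.5 (0.5, -0.1, 0.4) [ 0.12  0.11  0.05  0.   -1.51  2.95]
2.0 (0.48, 0, 0.4) [ 0.34  0.06 -0.01  0.   -1.51 -3.05]
2.0 (0.5, -0.1, 0.4) [ 0.12  0.11  0.05  0.   -1.51 -2.83]
2.5 (0.48, 0, 0.4) [ 0.34  0.06 -0.01 -0.   -1.51 -2.55]
2.5 (0.5, -0.1, 0.4) [ 0.12  0.11  0.05 -0.   -1.51 -2.33]
3.0 (0.48, 0, 0.4) [ 0.34  0.06 -0.01 -0.   -1.51 -2.05]
3.0 (0.5, -0.1, 0.4) [ 0.12  0.11  0.05 -0.   -1.51 -1.83]
```

```bash
python3 - <<'E'
from h import *
bot.goto([.43,.03,.36],[np.pi,0,-3.0]); bot.sleep(.3)
im,p=snap('wrist','w1.png'); np.save('w1.npy',p,allow_pickle=True);print(bot.get_obs()['t'])
E
```

```text
2.7333
```

View pics/w1.png

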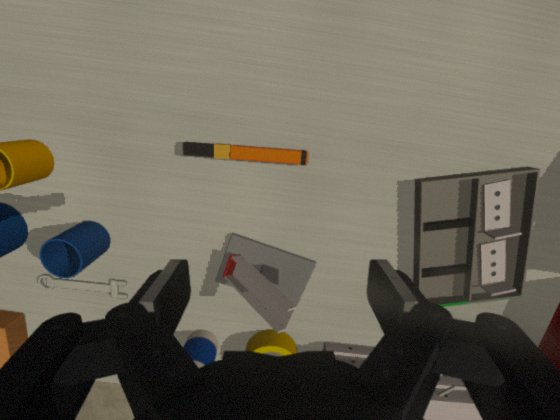

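The wrist view shows the brush from (183,148) to (307,157), foot corners at (232,234) and (315,262), the tray with its strips at (447,225) and (445,270), and the small blue pot's rim near (61,256).

```bash
python3 - <<'E'
from h import *
w=np.load('w1.npy',allow_pickle=True).item();p=cams.camera_params('scene');q=cams.camera_params('side')
ims={n:cv2.imread('pics/'+f) for n,f in (('w','w1.png'),('s','s0.png'),('d','d0.png'))}
P={'w':w,'s':p,'d':q}
def masks(n,lo,hi,box):
    h=cv2.cvtColor(ims[n],cv2.COLOR_BGR2HSV);m=cv2.inRange(h,lo,hi);k=np.zeros_like(m);x0,y0,x1,y1=box;k[y0:y1,x0:x1]=m[y0:y1,x0:x1];return k
for n,box in (('w',(170,130,325,175)),('s',(255,145,345,180)),('d',(330,200,355,258))):
    m=masks(n,(5,120,90),(30,255,255),box);ys,xs=np.nonzero(m)
    G=np.array([onz(P[n],(x,y),.015)[:2] for x,y in zip(xs,ys)]);c=G.mean(0);u=np.linalg.svd(G-c,full_matrices=False)[2][0]
    u*=-np.sign(u[1]); s=(G-c)@u; e0=c+u*s.min();
    print(n,'handle end',e0.round(4),'len',np.ptp(s).round(3),'yaw',np.degrees(np.arctan2(u[1],u[0])).round(2),'mid',(e0+u*.1).round(4),'c',c.round(4))
for n,box in (('s',(160,155,205,200)),('d',(283,150,312,188)),('w',(35,218,115,280))):
    m=masks(n,(100,80,20),(125,255,255),box);ys,xs=np.nonzero(m);print(n,xs.min(),xs.max(),ys.min(),ys.max())
    cv2.imwrite(f'pics/pm_{n}.png',m)
print('foot w',[onz(w,u,.01)[:2].round(3) for u in [(232,234),(315,262)]])
print('tray w',[onz(w,u,.026)[:2].round(4) for u in [(416,179),(536,169),(522,295)]])
print('tray d',[onz(q,u,.026)[:2].round(4) for u in [(234.6,294.6),(329.4,293.4),(340.5,363),(233,366.6)]])
print('strip ends w',[onz(w,u,.016)[:2].round(4) for u in [(424,227),(470,222),(422,273),(468,268)]])
print('pot s',onz(p,(180,168),.085),'w',onz(w,(61,256),.085))
E
```

```text
w handle end [0.4138 0.0768] len 0.15 yaw -86.31 mid [ 0.4203 -0.0229] c [ 0.4189 -0.0022]
s handle end [0.4134 0.0765] len 0.151 yaw -86.89 mid [ 0.4188 -0.0234] c [ 0.4177 -0.0014]
d handle end [0.4144 0.088 ] len 0.168 yaw -86.36 mid [ 0.4207 -0.0118] c [0.4197 0.0037]
s 167 197 160 198
d 287 311 150 183
w 40 109 221 277
foot w [array([ 0.563, -0.031]), array([0.596, 0.121])]
tray w [array([0.4213, 0.2527]), array([0.3764, 0.4453]), array([0.6034, 0.5105])]
tray d [array([0.6584, 0.3163]), array([0.4261, 0.2606]), array([0.3755, 0.4647]), array([0.6031, 0.5239])]
strip ends w [array([0.5019, 0.2939]), array([0.482 , 0.3714]), array([0.5882, 0.3153]), array([0.5673, 0.3967])]
pot s [ 0.60645823 -0.28408085  0.085     ] w [ 0.60553033 -0.28060072  0.085     ]
```

```bash
cat >> h.py <<'E'
d2=np.radians
def flat(yaw): return R.from_euler('z',yaw,degrees=True)
def rest_pose(C,yaw):
    rx=flat(yaw).apply([1,0,0]);F=np.array([*C,0])+.05*rx+[0,0,.022]
    b=(rx-[0,0,1])/2**.5;n=(rx+[0,0,1])/2**.5
    Rb=R.from_matrix(np.c_[b,np.cross(n,b),n]);return F-.1*b,Rb
def tool(O,Rb,phi,gx,e,s):
    """TCP pose gripping brush (origin O, rotation Rb) at brush x=gx, tool phi deg from +x, TCP e beyond axis"""
    f=d2(phi);t=np.array([np.cos(f),0,-np.sin(f)]);y=np.array([0,s,0])
    M=Rb*R.from_matrix(np.c_[np.cross(y,t),y,t])
    return np.array(O)+Rb.apply(np.array([gx,0,.01])+e*t),M.as_euler('xyz')
def dip_pose(pot,psi,tilt,up):
    """brush tip 'up' above pot floor at pot centre; r=horizontal dir psi; tilt deg from vertical, handle leaning toward +r"""
    r=np.array([np.cos(d2(psi)),np.sin(d2(psi)),0]);z=np.array([0,0,1.]);a=d2(tilt)
    b=-np.cos(a)*z-np.sin(a)*r;n=np.cos(a)*r-np.sin(a)*z
    Rb=R.from_matrix(np.c_[b,np.cross(n,b),n]);tip=np.array([*pot,.005+up])
    return tip-Rb.apply([.1,0,.01]),Rb
BR=np.array([.4195,-.023,0.]);BY=-86.4;RC=np.array([.630,.0365]);RY=-102.;POT=np.array([.607,-.281])
E
python3 - <<'E'
from h import *
fm=lambda s:None if s is None else s.round(2)
for s in (1,-1):
    print('pick',s,fm(ik(*tool(BR,flat(BY),90,-.075,.008,s))))
    O,Rb=rest_pose(RC,RY)
    for up in (0,.05): print(' rest',up,fm(ik(*tool(O+Rb.apply([-.005,0,.0015+up]),Rb,90,-.075,.008,s))))
    for phi in (45,50,55,60,65):
        print(phi,' regrasp',fm(ik(*tool(O,Rb,phi,-.078,.01,s))))
        print('   tray',fm(ik(*tool([.527,.34,.016],flat(14),phi,-.078,.01,s))))
        for psi in (100,130,155,180,205): print('   dip',psi,fm(ik(*tool(*dip_pose(POT,psi,0,0),phi,-.078,.01,s))),fm(ik(*tool(*dip_pose(POT,psi,0,.12),phi,-.078,.01,s))))
E
```

```text
pick 1 [ 0.52  0.39 -0.76 -0.   -0.42  2.69]
 rest 0 [ 0.01  0.5   0.06 -0.88 -1.11 -2.96]
 rest 0.05 [-0.04  0.46  0.08 -0.85 -1.19 -2.98]
45  regrasp [ 0.41  0.5  -0.04  0.   -1.04  2.53]
   tray None
   dip 100 [-0.06  0.42 -0.62  1.27 -0.8  -0.83] [ 0.01  0.31 -0.45  1.02 -0.96 -0.51]
   dip 130 None [-0.22  0.17 -0.68  1.46 -0.44 -0.38]
   dip 155 None None
   dip 180 [-0.37  0.31 -0.23 -0.76 -0.38  2.57] [-0.31  0.17 -0.17 -0.46 -0.51  2.21]
   dip 205 [-0.54  0.41 -0.04 -0.89 -0.85  3.06] [-0.51  0.28  0.07 -0.76 -0.98  2.83]
50  regrasp [ 0.37  0.48 -0.03 -0.09 -1.01  2.6 ]
   tray None
   dip 100 [-0.06  0.44 -0.66  1.4  -0.86 -0.95] [ 0.    0.31 -0.51  1.15 -0.98 -0.63]
   dip 130 None [-0.32  0.16 -0.73  1.82 -0.43 -0.65]
   dip 155 None None
   dip 180 [-0.45  0.31 -0.21 -1.01 -0.4   2.85] [-0.35  0.17 -0.17 -0.63 -0.47  2.38]
   dip 205 [-0.59  0.42 -0.04 -1.02 -0.88 -3.09] [-0.56  0.29  0.06 -0.88 -0.99  2.94]
55  regrasp [ 0.34  0.48 -0.02 -0.18 -0.99  2.69]
   tray None
   dip 100 [-0.07  0.46 -0.69  1.5  -0.92 -1.05] [-0.    0.32 -0.56  1.26 -1.01 -0.74]
   dip 130 N
[... 2305 characters left out ...]
8 -1.    2.01] [-0.01  0.34 -0.6   1.37 -1.05  2.31]
   dip 130 None None
   dip 155 [-0.69  0.31 -0.42 -2.3  -0.29  0.88] None
   dip 180 [-0.64  0.34 -0.24 -1.5  -0.55  0.28] [-0.5   0.17 -0.16 -1.07 -0.49 -0.29]
   dip 205 [-0.7   0.46 -0.06 -1.26 -0.97  0.3 ] [-0.66  0.31  0.03 -1.12 -1.03  0.02]
65  regrasp [ 0.25  0.47  0.01 -0.38 -0.98 -0.27]
   tray None
   dip 100 [-0.07  0.51 -0.73  1.65 -1.08  1.93] [-0.01  0.36 -0.63  1.47 -1.11  2.22]
   dip 130 None None
   dip 155 [-0.76  0.35 -0.54 -2.53 -0.52  1.16] None
   dip 180 [-0.73  0.37 -0.28 -1.69 -0.65  0.51] [-0.59  0.18 -0.17 -1.31 -0.55 -0.03]
   dip 205 [-0.75  0.48 -0.07 -1.36 -1.03  0.41] [-0.71  0.32  0.02 -1.23 -1.07  0.13]
```

```bash
python3 - <<'E'
from h import *
fm=lambda s:None if s is None else s.round(2)
s=-1
O,Rb=rest_pose(RC,RY)
for phi in (58,62,66,70,75,80):
  for gx in (-.06,-.075):
    tr=[ik(*tool(np.array([.53,.34,.016+u]),flat(14),phi,gx,.008,s)) for u in (0,.03,.06)]
    print(phi,gx,' tray',*[fm(x) for x in tr],'regrasp',fm(ik(*tool(O,Rb,phi,gx,.008,s))))
for phi in (60,66,70,75):
  for tilt in (0,-8,-14):
    ok=[psi for psi in range(0,360,15) if all(ik(*tool(*dip_pose(POT,psi,tilt,u),phi,-.065,.008,s)) is not None for u in (0,.05,.1))]
    print(phi,tilt,ok)
E
```

```text
58 -0.06  tray None None None regrasp [ 0.29  0.48 -0.03 -0.24 -0.97 -0.37]
58 -0.075  tray None None None regrasp [ 0.31  0.47 -0.01 -0.24 -0.99 -0.4 ]
62 -0.06  tray None None None regrasp [ 0.26  0.47 -0.02 -0.32 -0.97 -0.3 ]
62 -0.075  tray None None None regrasp [ 0.27  0.47 -0.   -0.32 -0.98 -0.32]
66 -0.06  tray None None None regrasp [ 0.22  0.47 -0.01 -0.41 -0.97 -0.22]
66 -0.075  tray None None None regrasp [ 0.24  0.47  0.01 -0.4  -0.99 -0.25]
70 -0.06  tray None None [ 0.82  0.33 -0.85  1.13 -0.21 -0.1 ] regrasp [ 0.18  0.48  0.   -0.49 -0.98 -0.14]
70 -0.075  tray None None [ 0.81  0.31 -0.89  1.22 -0.2  -0.18] regrasp [ 0.2   0.47  0.02 -0.48 -0.99 -0.17]
75 -0.06  tray None [ 0.92  0.41 -0.73  0.63 -0.28  0.31] [ 0.94  0.37 -0.66  0.46 -0.39  0.46] regrasp [ 0.14  0.48  0.02 -0.59 -1.   -0.05]
75 -0.075  tray None [ 0.92  0.39 -0.78  0.69 -0.26  0.23] [ 0.96  0.35 -0.7   0.49 -0.37  0.41] regrasp [ 0.15  0.47  0.03 -0.58 -1.01 -0.08]
80 -0.06  tray [ 0.93  0.48 -0.6   0.31 -0.37  0.6 ] [ 0.94  0.44 -0.56  0.25 -0.46  0.66] [ 0.94  0.39 -0.52  0.22 -0.54  0.7 ] regrasp 
[... 746 characters left out ...]
60, 75, 90, 105, 180, 195, 210, 225, 240, 255, 270, 285, 300, 315, 330, 345]
70 0 [0, 15, 30, 45, 60, 75, 90, 105, 150, 165, 180, 195, 210, 225, 240, 255, 270, 285, 300, 315, 330, 345]
70 -8 [0, 15, 30, 45, 60, 75, 90, 105, 180, 195, 210, 225, 240, 255, 270, 285, 300, 315, 330, 345]
70 -14 [0, 15, 30, 45, 60, 75, 90, 105, 180, 195, 210, 225, 240, 255, 270, 285, 300, 315, 330, 345]
75 0 [0, 15, 30, 45, 60, 75, 90, 105, 150, 165, 180, 195, 210, 225, 240, 255, 270, 285, 300, 315, 330, 345]
75 -8 [0, 15, 30, 45, 60, 75, 90, 105, 150, 165, 180, 195, 210, 225, 240, 255, 270, 285, 300, 315, 330, 345]
75 -14 [0, 15, 30, 45, 60, 75, 90, 105, 180, 195, 210, 225, 240, 255, 270, 285, 300, 315, 330, 345]
```

```bash
python3 - <<'E'
from h import *
P,E=tool(BR,flat(BY),90,-.07,.008,-1)
bot.goto(P+[0,0,.08],E)
hand.grip(.6); f=bot.servo_line(P,v=.12,force_limit=15);print('hit',f)
hand.grip(0,60);o=bot.get_obs();print('w',o['width'],o['t'],o['position']-P)
bot.servo_line(P+[0,0,.1],v=.2)
O,Rb=rest_pose(RC,RY)
T=lambda dx,dz:tool(O+Rb.apply([dx,0,dz]),Rb,90,-.07,.008,-1)
Q,E2=T(-.006,.06)
bot.goto(Q,E2);bot.sleep(.2)
snap('scene','s1.png');snap('side','d1.png');im,p=snap('wrist','w2.png')
o=bot.get_obs();print(o['t'],o['width'],o['position']-Q)
a=cv2.imread('pics/s1.png');b=cv2.imread('pics/d1.png')
cv2.imwrite('pics/c2.png',np.hstack([cv2.resize(a[140:290,220:370],(400,400),interpolation=2),cv2.resize(b[130:280,220:370],(400,400),interpolation=2)]))
E
```

```text
hit False
w 0.24587897613983398 5.65 [0.00067501 0.00033254 0.00093868]
7.5833 0.23885444271266396 [-0.00068523  0.0011002   0.00021104]
```

View pics/c2.png

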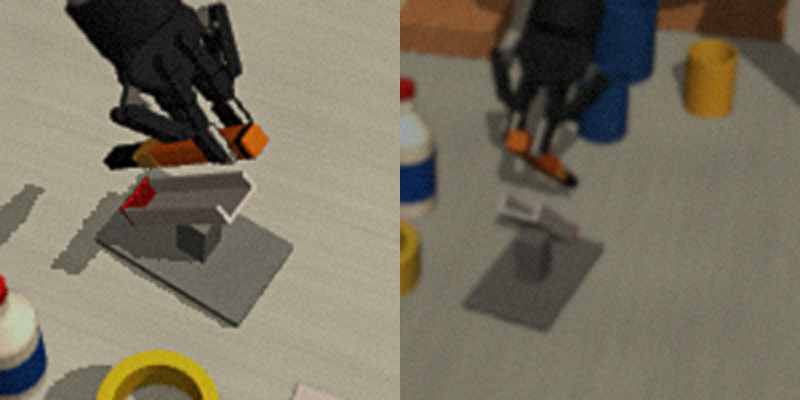

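Both views show the brush held above and parallel to the channel with its head towards the red stop. I'll lower it and release.

```bash
python3 - <<'E'
from h import *
O,Rb=rest_pose(RC,RY)
T=lambda dx,dz:tool(O+Rb.apply([dx,0,dz]),Rb,90,-.07,.008,-1)
Q,E2=T(-.006,.0015)
f=bot.servo_line(Q,v=.06,force_limit=6);o=bot.get_obs();print('hit',f,(o['position']-Q).round(4),o['ft_force'].round(2))
hand.grip(.55);bot.sleep(.3)
t=R.from_euler('xyz',E2).apply([0,0,1])
bot.servo_line(bot.get_obs()['position']-.09*t,v=.25)
bot.goto([.47,.24,.36],[np.pi,0,-3.0]);bot.sleep(.2)
im,p=snap('wrist','w3.png');np.save('w3.npy',p,allow_pickle=True);snap('scene','s2.png');snap('side','d2.png');print(bot.get_obs()['t'])
E
```

```text
hit True [-0.001  -0.0032  0.0033] [-0.69 -1.42  3.4 ]
11.9833
```

View pics/w3.png

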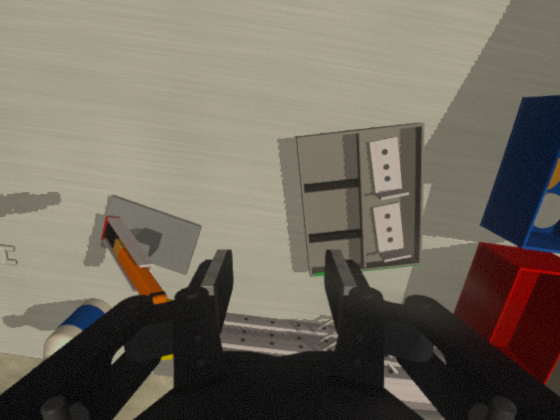

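The brush lies in the channel in the wrist view, with its handle end near (160,300). Tray corners are at (296,137), (423,124) and (421,263), and the strips run (304,188)-(360,183) and (309,238)-(362,233).

```bash
python3 - <<'E'
from h import *
w=np.load('w3.npy',allow_pickle=True).item();p=cams.camera_params('scene');q=cams.camera_params('side')
for n,u,z in [('TL',(296,137),.026),('TR',(423,124),.026),('BR',(421,263),.026),('BL',(313,276),.026),('s-L',(304,188),.016),('s-R',(360,183),.016),('s+L',(309,238),.016),('s+R',(362,233),.016)]: print(n,onz(w,u,z)[:2].round(4))
O,Rb=rest_pose(RC,RY)
for n,P,f,c in (('scene',p,'s2.png',(230,180,350,260)),('side',q,'d2.png',(240,160,330,260)),('wrist',w,'w3.png',(90,200,180,310))):
    im=cv2.imread('pics/'+f);h=cv2.cvtColor(im,cv2.COLOR_BGR2HSV);m=cv2.inRange(h,(4,150,80),(22,255,255));x0,y0,x1,y1=c
    sub=m[y0:y1,x0:x1];k,l,st,_=cv2.connectedComponentsWithStats(sub);i=1+np.argmax(st[1:,4]);ys,xs=np.nonzero(l==i);xs=xs+x0;ys=ys+y0
    r=cv2.minAreaRect(np.c_[xs,ys].astype(np.float32));print(n,'box',cv2.boxPoints(r).round(0).tolist())
    for x in (-.1,-.04,.02,.1): print('  model',x,np.round(proj(P,O+Rb.apply([x,0,.02 if x<.1 else .01])),1))
a=cv2.imread('pics/s2.png');b=cv2.imread('pics/d2.png')
cv2.imwrite('pics/c3.png',np.hstack([cv2.resize(a[180:280,240:340],(400,400),interpolation=2),cv2.resize(b[165:265,230:330],(400,400),interpolation=2)]))
E
```

```text
TL [0.4242 0.262 ]
TR [0.3768 0.4507]
BR [0.6046 0.5117]
BL [0.6551 0.3289]
s-L [0.5035 0.2884]
s-R [0.4823 0.3775]
s+L [0.5892 0.3114]
s+R [0.5674 0.3999]
scene box [[281.0, 205.0], [321.0, 205.0], [321.0, 217.0], [281.0, 217.0]]
  model -0.1 [326.4 209.8]
  model -0.04 [308.  210.9]
  model 0.02 [291.5 211.9]
  model 0.1 [274.3 215.9]
side box [[254.0, 205.0], [257.0, 197.0], [271.0, 202.0], [269.0, 210.0]]
  model -0.1 [257.8 200.1]
  model -0.04 [264.8 204.6]
  model 0.02 [271.1 208.7]
  model 0.1 [277.9 216.8]
wrist box [[105.0, 246.0], [122.0, 234.0], [162.0, 290.0], [145.0, 302.0]]
  model -0.1 [156.2 308.6]
  model -0.04 [137.9 280.6]
  model 0.02 [122.6 257. ]
  model 0.1 [112.2 230.9]
```

View pics/c3.png

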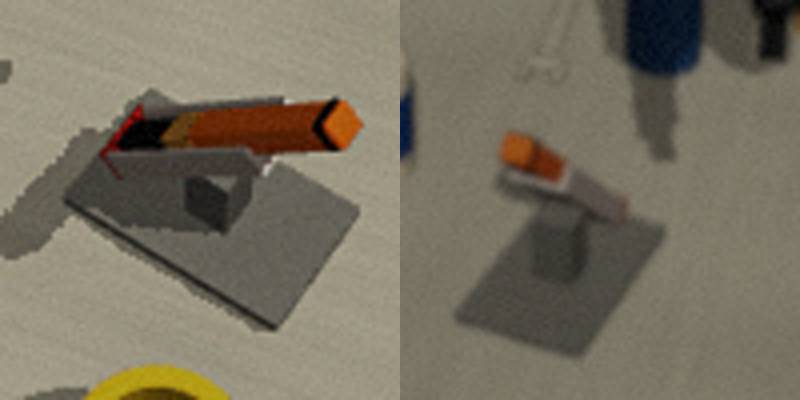

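The brush lies head-down against the red stop in both crops, with its end face at scene (325.8,211.2) and side (259.5,202.5).

```bash
cat >> h.py <<'E'
PHI,GX,EE=80,-.065,.012
BAY=np.array([.5262,.3415,.016]);TY=14.2
E
python3 - <<'E'
from h import *
p=cams.camera_params('scene');q=cams.camera_params('side')
O,Rb=rest_pose(RC,RY)
X=tri(p,(325.8,211.2),q,(259.5,202.5));print('end in brush frame',Rb.inv().apply(X-O).round(4))
P,E=tool(O,Rb,PHI,GX,EE,-1);t=R.from_euler('xyz',E).apply([0,0,1])
bot.goto(P-.09*t,E);hand.grip(.6)
f=bot.servo_line(P,v=.12,force_limit=12);print('hit',f,(bot.get_obs()['position']-P).round(4))
hand.grip(0,70);o=bot.get_obs();print('w',o['width'],o['t'])
bot.servo_line(o['position']+Rb.apply([-.01,0,.06]),v=.15)
bot.servo_line(bot.get_obs()['position']+[0,0,.1],v=.25)
D=lambda up:tool(*dip_pose(POT+[-.005,0],180,-10,up),PHI,GX,EE,-1)
for u in (0,.05,.1,.15):
    s=ik(*D(u));print(u,None if s is None else s.round(2))
bot.goto(*D(.14));bot.sleep(.3)
for c in('scene','side'): snap(c,c+'3.png')
a=cv2.imread('pics/scene3.png');b=cv2.imread('pics/side3.png')
cv2.imwrite('pics/c4.png',np.hstack([cv2.resize(a[80:230,120:270],(400,400),interpolation=2),cv2.resize(b[70:220,230:380],(400,400),interpolation=2)]))
o=bot.get_obs();print(o['t'],o['width'],(o['position']-D(.14)[0]).round(4),'tip model',np.round(proj(p,[*POT+[-.005,0],.145]),1),np.round(proj(q,[*POT+[-.005,0],.145]),1))
E
```

```text
end in brush frame [-0.0917 -0.0026  0.015 ]
hit False [ 0.0005 -0.0003  0.0007]
w 0.2452903365941207 15.3917
0 [-0.77  0.47 -0.29 -1.89 -0.76  0.75]
0.05 [-0.73  0.37 -0.25 -1.77 -0.69  0.56]
0.1 [-0.68  0.29 -0.2  -1.63 -0.63  0.35]
0.15 [-0.63  0.21 -0.15 -1.48 -0.59  0.13]
18.175 0.24582458421585235 [0.0003 0.0005 0.0001] tip model [176.9 151.8] [299.1 143.3]
```

View pics/c4.png

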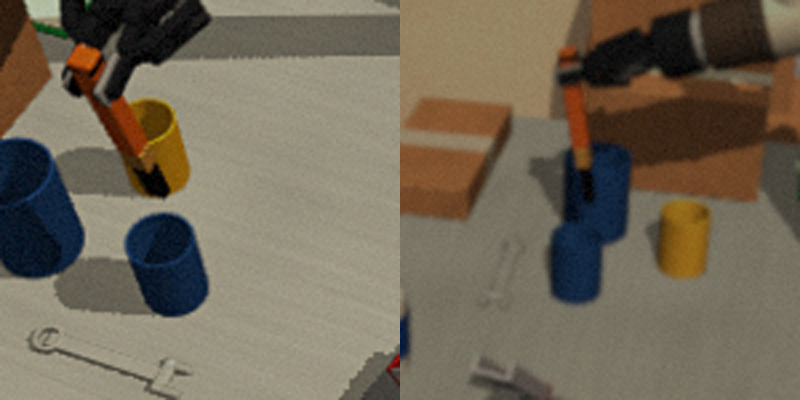

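The brush is held steeply above the small blue pot and clear of the yellow one. The tip is at scene (180.5,153) and side (300.5,145). The pot rim centre is at scene (180.4,170) and side (296.4,157.4).

```bash
python3 - <<'E'
from h import *
p=cams.camera_params('scene');q=cams.camera_params('side')
print('tip',tri(p,(180.5,153),q,(300.5,145)).round(4),'model',[*POT+[-.005,0],.145])
print('pot',tri(p,(180.4,170),q,(296.4,157.4)).round(4),onz(p,(180.4,170),.085),onz(q,(296.4,157.4),.085))
# bottom outline: base of the pot on the bench
E
```

```text
tip [ 0.5974 -0.275   0.1407] model [np.float64(0.602), np.float64(-0.281), 0.145]
pot [ 0.611  -0.2803  0.0878] [ 0.61173856 -0.27988352  0.085     ] [ 0.61073846 -0.28885236  0.085     ]
```

```bash
python3 - <<'E'
from h import *
p=cams.camera_params('scene');q=cams.camera_params('side')
D=lambda up:tool(*dip_pose(POT+[0,-.003],180,-10,up),PHI,GX,EE,-1)
bot.servo_line(D(.14)[0],v=.08)
f=bot.servo_line(D(.025)[0],v=.1,force_limit=8);print('early hit',f,bot.get_obs()['ft_force'].round(2))
bot.sleep(.2);f0=bot.get_obs()['ft_force']
f=bot.servo_line(D(-.012)[0],v=.02,force_limit=2.5);o=bot.get_obs();print('dab',f,'up',o['position'][2]-D(0)[0][2],(o['ft_force']-f0).round(2),o['width'])
snap('scene','scene4.png');snap('side','side4.png')
bot.sleep(.1);print(o['t'])
bot.servo_line(D(.15)[0],v=.12)
print(bot.get_obs()['t'],bot.get_obs()['width'])
snap('scene','scene5.png');snap('side','side5.png')
a=cv2.imread('pics/scene4.png');b=cv2.imread('pics/scene5.png');c=cv2.imread('pics/side4.png');d=cv2.imread('pics/side5.png')
f=lambda i,x,y:cv2.resize(i[y:y+110,x:x+150],(400,293),interpolation=2)
cv2.imwrite('pics/c5.png',np.vstack([np.hstack([f(a,120,95),f(b,120,95)]),np.hstack([f(c,230,90),f(d,230,90)])]))
E
```

```text
early hit False [ 0.45 -0.19 -0.33]
dab True up 0.006215702753710695 [-0.69  0.18  4.36] 0.24385074667184128
20.9583
22.5167 0.24467818646620298
```

View pics/c5.png

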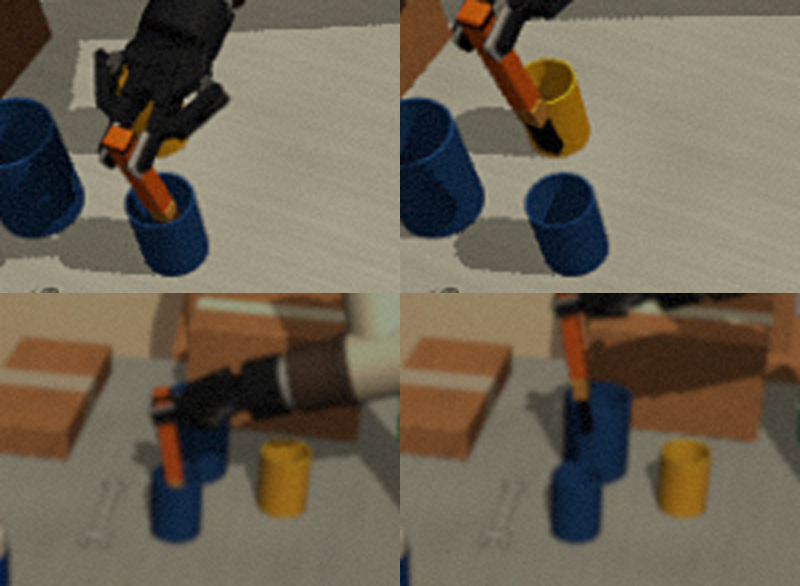

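Picture: the head was well inside the small blue pot. Afterwards that pot and the others are still where they were. Contact came 6 mm early, which means the brush sits about 6 mm further forward in the grip than modelled. I'll account for that when placing it.

```bash
cat >> h.py <<'E'
GT=-.071
def tray(up,dx=0,dy=0):
    Rb=flat(TY)*R.from_euler('y',2,degrees=True)
    O=BAY+flat(TY).apply([dx,dy,0])+[0,0,up];return tool(O,Rb,PHI,GT,EE,-1)
E
python3 - <<'E'
from h import *
W=tool([.5,.0,.25],flat(-5),PHI,GT,EE,-1)
for P in (W,tray(.1),tray(.05),tray(0)): s=ik(*P);print(None if s is None else s.round(2))
bot.goto(*W);bot.goto(*tray(.09));bot.sleep(.3)
o=bot.get_obs();print(o['t'],o['width'],(o['position']-tray(.09)[0]).round(4))
for c in('scene','side'): snap(c,c+'6.png')
a=cv2.imread('pics/scene6.png');b=cv2.imread('pics/side6.png')
cv2.imwrite('pics/c6.png',np.hstack([cv2.resize(a[150:300,360:510],(400,400),interpolation=2),cv2.resize(b[230:380,215:365],(400,400),interpolation=2)]))
E
```

```text
[ 0.46 -0.06 -0.55  0.11 -0.93  0.96]
[ 0.95  0.33 -0.45  0.14 -0.68  0.76]
[ 0.95  0.4  -0.51  0.17 -0.55  0.73]
[ 0.95  0.48 -0.57  0.22 -0.42  0.67]
25.6417 0.24163941573081388 [ 0.0003 -0.0005  0.0007]
```

View pics/c6.png

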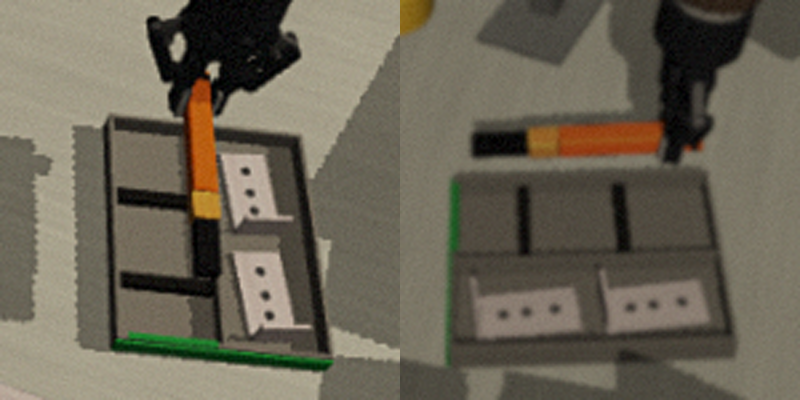

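The brush is held over the tray, parallel to the bay, with its bristles towards the green end. The tip is at scene (437,252) and side (242,284). I'll compare that with the model, lower and release.

```bash
python3 - <<'E'
from h import *
p=cams.camera_params('scene');q=cams.camera_params('side')
X=tri(p,(437,252),q,(242,284));print('tip in bay frame',flat(TY).inv().apply(X-BAY).round(4),'(model .1,0,~.0965)')
bot.servo_line(tray(.02)[0],v=.12)
f=bot.servo_line(tray(-.004)[0],v=.03,force_limit=3);o=bot.get_obs();print('touch',f,(o['position']-tray(0)[0]).round(4),o['t'])
hand.grip(.42);bot.sleep(.2)
E=tray(0)[1];t=R.from_euler('xyz',E).apply([0,0,1])
bot.servo_line(o['position']-.1*t,v=.15)
bot.goto([.36,.10,.36],[np.pi,0,-2.9]);bot.sleep(.3)
for c in('scene','side'): snap(c,c+'7.png')
im,w=snap('wrist','w7.png');np.save('w7.npy',w,allow_pickle=True);print(bot.get_obs()['t'])
a=cv2.imread('pics/scene7.png');b=cv2.imread('pics/side7.png')
cv2.imwrite('pics/c7.png',np.hstack([cv2.resize(a[100:300,100:500],(800,400))[:,:],])[:400] if 0 else np.vstack([cv2.resize(a[90:300,110:510],(700,367)),np.hstack([cv2.resize(b[280:380,215:355],(350,233),interpolation=2),cv2.resize(a[190:290,380:520],(350,233),interpolation=2)])]))
E
```

```text
tip in bay frame [ 0.0987 -0.0019  0.1031] (model .1,0,~.0965)
touch False [ 0.0001  0.0001 -0.0039] 27.425
31.5417
```

View pics/c7.png

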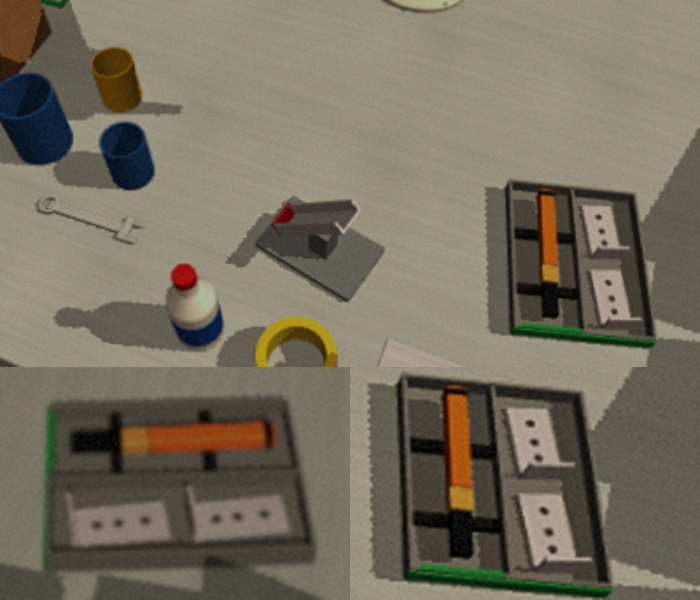

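The brush lies on both strips with its bristles at the green end, and everything else is where it was. One numeric check on position and yaw, then I hand in.

```bash
python3 - <<'E'
from h import *
w=np.load('w7.npy',allow_pickle=True).item()
for n,P,f,(x0,y0,x1,y1) in (('scene',cams.camera_params('scene'),'scene7.png',(395,190,470,285)),('side',cams.camera_params('side'),'side7.png',(235,293,340,330)),('wrist',w,'w7.png',(300,100,560,320))):
    h=cv2.cvtColor(cv2.imread('pics/'+f),cv2.COLOR_BGR2HSV);m=cv2.inRange(h,(4,130,80),(28,255,255))[y0:y1,x0:x1]
    k,l,st,_=cv2.connectedComponentsWithStats(m)
    if k<2: continue
    ys,xs=np.nonzero(l==1+np.argmax(st[1:,4]))
    G=np.array([onz(P,(x+x0,y+y0),.034) for x,y in zip(xs,ys)]);G=flat(TY).inv().apply(G-BAY)[:,:2];c=G.mean(0);u=np.linalg.svd(G-c,full_matrices=False)[2][0]
    print(n,'bay frame: centre y',c[1].round(4),'x range',G[:,0].min().round(3),G[:,0].max().round(3),'yaw',np.degrees(np.arctan(u[1]/u[0])).round(2))
bot.finish_job()
E
```

```text
scene bay frame: centre y 0.0007 x range -0.091 0.053 yaw -1.29
side bay frame: centre y 0.005 x range -0.088 0.049 yaw 1.45
wrist bay frame: centre y 0.0011 x range -0.085 0.023 yaw -2.02
the job is handed in; nothing more can be done
```

The job is done and handed in; robot time at the last reading, just before hand-in, was about 31.5 s of the 64 s allowed.

- **Rest:** I laid the brush head-down in the channel and let go. Both fixed cameras showed it lying against the red stop. I then took it again, with the tool 80° to the brush instead of 90°.
- **Dab:** I lowered it about 10° off vertical into the small blue pot until it touched with about 4 N. The touch came 6 mm earlier than modelled, because the brush sat about 6 mm further forward in the grip. I corrected for that when placing it. Afterwards the blue pot looked unmoved.
- **Tray:** I laid the brush on both black strips with the bristles towards the green end, released it and backed the arm away. The lowering move ended 4 mm past the planned contact height without the force stop tripping. The pictures still showed the brush resting on the strips.

In the last check the brush was centred across the bay to within 1–5 mm. The three cameras gave yaw values of -1.3°, +1.5° and -2.0°, so it is straight to about 2°, but they disagree on which way it leans. In the last pictures the pots, bottle, spanner, tape and brackets looked undisturbed; I checked these by eye, not by measurement.

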